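Open the square canister whose twist lock may go either way

ROBOT

A 6-joint arm with a two-finger parallel gripper is mounted at the origin on a cart in front of the work surface, level with it; the furniture and walls round the work are solid. World frame = base frame: x ahead of the robot, y to its left, z up, the work surface at z = 0. Lengths are in m, angles in rad, forces in N, time in s.
With the tool pointing down it reaches from about 0.25 to 0.725 m from the base axis. Payload 9.7 kg.
Tool frame: the origin (TCP) lies on the mounting face of the last link; the fingertips stand 173 mm ahead of it and the grasp point (between the pads) lies 155 mm ahead of it (r.tips_ahead is the distance from the TCP to the fingertips, in m); z points along the fingers, y is the line along which they close (so a half turn about z gives the same grasp; the last joint's range is limited). The gripper opens to 85 mm and grips with 20 to 120 N. Pads are 22 mm wide; open, the fingers measure 114 mm over their backs; the gripper's body (76 mm by 85 mm) begins 54 mm behind the grasp point. The pads swing forward as they close: fully open they stand 13 mm farther back than shut.
Start: joints at [1.314, 0.087, 0.176, 1.66, 0, 1.571], TCP at [0.14, 0.532, 0.405] pointing down, gripper open.
Joint ranges: [-3.13, 3.13], [-0.85, 1.81], [-1.15, 1.24], [-2.2, 2.28], [-1.44, 1.52], [-3.14, 3.14]. Speed limits (rad/s): [2.22, 2.22, 2.57, 3.14, 3.14, 3.14].

INTERFACE

Orientations are given as a rotation vector (axis times angle).
In Python, from bench import r gives the robot as it stands.
- The arm moves only by the tool move_arm, never from a script. Its argument "steps" is a list of rows, each an object of numbers: "claw": the opening, from -1 (shut) to 1 (fully open); "x", "y", "z": the shift along the tool's x, y, z scaled (see below); "roll": the turn about the tool's z scaled (see below). In form: [{"claw": .., "x": .., "y": .., "z": .., "roll": ..}, ...]. A call has exactly 5 rows; each row shifts and turns the commanded pose from where the row before left it, along the tool's axes as they then stand; what a row does not reach is not made up. The controller multiplies each number of a shift by 0.5 m and each number of a turn by 120 degrees. A row lasts 1/10 s, in which the tool goes at most 50 mm and 8.59 degrees, less where a joint would pass 70% of its speed; a pose out of reach is approached as far as the arm can. A call with a number of a shift or a turn outside -1 to 1 is refused whole. A call with a gripper value outside its range is refused whole. The fingers move at their own pace and stop on an object; the grip force is fixed at half the most. Time passes only in rows, so rows that do not move let the fingers close, or fill a call up. It gives the time, the measured TCP pose, the force, the opening and the grip force at its end, in the units of the state.
- r.sense(): the state, without advancing time (a new reading comes with each control period).
- r.snapshot(name): name is "side" or "top" or "wrist"; returns the picture (400x640x3 uint8, blue, green, red); there is no depth.
- r.camera_params(name): a dict with "vertical_fov" (degrees; the focal length in pixels is half the picture's height over the tangent of half this angle, whatever the lens; pixels are square), "cx", "cy" (the principal point, pixels), "R" (3x3) and "t" (3): a world point X has camera coordinates R X + t. Camera axes: x right, y down, z forward; pixel columns grow to the right and rows downward; lengths in m; the calibration is good to about 2 mm. A picture is of the moment at which its call begins: read the wrist's pose just before it. camera_params takes no time and is no camera call; for the wrist camera it gives the pose at the moment of the call.
- r.finish_job(): hands the job in; it is judged then, once.
The state is a dict: "time": time; "joint_pos": joint angles; "dq": joint speeds; "joint_efforts": joint torques, N m; "ee_pos": TCP position; "tool_rot": TCP orientation; "wrist_force": force on the tool from outside, world axes, zero at the start; "torque": the same for the moment, N m; "finger_gap": finger opening in m; "finger_force": force on a finger pad.
Only numpy, scipy, OpenCV 4.12 (cv2) and the standard library are available. Lean on these libraries where they do the work, as an engineer would, in place of code of your own. Each camera call takes 0.05 s, during which the arm holds its last target. There are 200 camera calls.

TASK

Take the cap off the square canister: nobody remembers whether it unlocks clockwise or anticlockwise, so try one way and, if it stops short, the other; turn it until it comes free while it still sits on the neck, then lift it straight off. Finish still gripping the cap, holding it still and level roughly a hand's width (8 cm) straight above its canister; do not put it down or let go. Leave the round canister closed and the other things where they stand.

Things in the scene. Friction and masses are not known exactly. Their poses are not given: they have to be found in the camera images.
- can_square: square canister, bare metal, 66 x 66 mm, 95 mm high, fixed on a screwed-down metal strip (270 x 120 x 8 mm); origin: centre of its underside, on the strip, 8 mm above the worktop; z up, x and y along its sides. A 22 mm neck stands on its top, hidden in the cap
- can_round: round canister, 66 mm across and 95 mm high, bare metal, fixed on the same strip with its centre 140 to 172 mm from the square one's; left or right of it; origin: centre of its underside
- cap_square_grip (a point): centre of the bar on the square canister's cap, a loose round grey plastic cap (62 mm across, about 60 g). The upright bar on its flat roof is 46 mm long (this point's x), 12 mm thick (y), 30 mm high; this point is 15 mm above the roof, 14 mm below the bar's top. Locked: bar along the canister's x within 0.12 rad, this point 137 mm above the canister's origin
- cap_square: the same cap, a three-lug twist lock; origin: centre of its lower rim, z up, x along the bar. Turned 0.7 rad from the canister's x in its opening direction it lifts straight off (free from 0.52 to a firm stop near 0.9); the other way a firm stop near 0.35 and it stays locked. Turns freely between. The opening way is hidden, varies, and is opposite on the two canisters
- cap_round_grip (a point): the same point on the identical cap of the round canister, which stays closed
- salt_shaker_mid (a point): salt shaker, 43 mm across, 73 mm high, loose, stands on the strip between the canisters; this point is half-way up
- timer_mid (a point): round kitchen timer, 62 mm across, 44 mm high, loose on the worktop at the left; this point is half-way up
Not all that is in view belongs to the job. What is shaped like the cap_square but blue is not meant.

How it is judged:
By the outcome, as a careful person would: the job done as asked, in the order asked, and still so for the second after the job is handed in, while the arm keeps its last pose, push and grip.
It also fails if it takes over 40 s, if anything falls off the work surface, if the arm or the gripper's body presses on something with over 40 N, if the wrist force passes 120 N, or if a joint passes its speed limit or range.

## Working session

There is one attempt and no reset: what is moved stays moved. The work goes in short steps, Python scripts to look and compute and a tool call to move; the robot and the scene stay as the last step left them, time stands still between calls to the robot, and variables do not carry over. Pictures are saved under pics/ and viewed, at most 10 in all, crops included, and the job is handed in when it is done.

Besides the shell and the picture viewer there is one more tool, called after ">>>" as a command line: name --argument value ..., lists and objects as JSON in quotes. move_arm: Moves the arm, as the interface text tells. Shifts and turns lie within -1 to 1; 1 stands for 0.5 m of shift or 120 degrees of turn. Its arguments: {"type":"object","properties":{"steps":{"type":"array","items":{"type":"object","properties":{"claw":{"type":"number"},"x":{"type":"number","minimum":-1,"maximum":1},"y":{"type":"number","minimum":-1,"maximum":1},"z":{"type":"number","minimum":-1,"maximum":1},"roll":{"type":"number","minimum":-1,"maximum":1}}}}},"required":["steps"]}

```bash
mkdir -p pics; ls
python3 - <<'E'
from bench import r
import cv2,numpy as np
s=r.sense();print({k:np.round(v,3) for k,v in s.items()})
for n in("top","side"):
    cv2.imwrite(f"pics/{n}0.png",r.snapshot(n));p=r.camera_params(n);print(n,p)
E
```

```text
pics
{'time': np.float64(0.0), 'joint_pos': array([ 1.314,  0.087,  0.175,  1.66 , -0.   ,  1.571]), 'dq': array([-0.   , -0.001, -0.001, -0.001,  0.   , -0.   ]), 'joint_efforts': array([-0.0000e+00, -5.2039e+01,  4.6481e+01,  1.6000e-02,  0.0000e+00,
       -0.0000e+00]), 'ee_pos': array([0.14 , 0.532, 0.404]), 'tool_rot': array([-4.020e-01, -3.116e+00,  2.000e-03]), 'wrist_force': array([ 1.283, -0.69 ,  0.429]), 'torque': array([ 0.047, -0.035,  0.077]), 'finger_force': np.float64(0.0), 'finger_gap': np.float64(0.085)}
top {'vertical_fov': 53.89445252055609, 'cx': 325.7600658106468, 'cy': 197.06707040028022, 'R': array([[ 0.00326249, -0.99967181,  0.02540909],
       [-0.98520446, -0.00756715, -0.17121596],
       [ 0.17135204, -0.02447456, -0.98490582]]), 't': array([0.2219516 , 0.4658368 , 0.90766634])}
side {'vertical_fov': 55.266427193996115, 'cx': 317.1890588009065, 'cy': 193.34158345649408, 'R': array([[ 0.97926699, -0.20222096,  0.01195199],
       [-0.090054  , -0.48742387, -0.86850921],
       [ 0.18145645,  0.84942607, -0.49552891]]), 't': array([-0.38877986,  0.25491479,  0.62503183])}
```

View pics/top0.png

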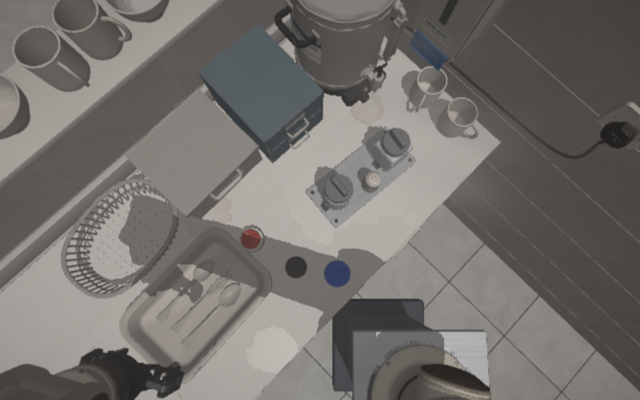

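View pics/side0.png

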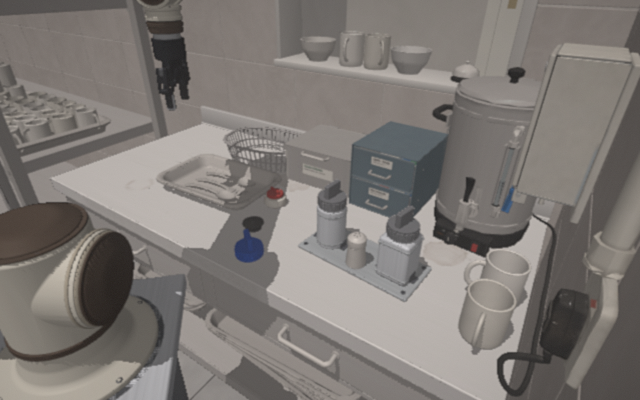

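The top view shows two grey caps with bars on the metal strip, at (338,188) and (397,145). The side view shows a round canister at (331,215) and a square one at (400,250).

Candidates for the wanted cap, by top-view pixel:
- Cap at (397,145), on the far-right canister (side view 403,225). It looks square, so this is my choice.
- Cap at (338,188), on the round canister.
- Blue cap-like thing at (337,273), which is not meant.

I'll check the choice in one close crop.

Run:
```python
import cv2,numpy as np
t=cv2.imread("pics/top0.png")[110:235,290:430];s=cv2.imread("pics/side0.png")[170:300,295:435]
f=lambda a:cv2.resize(a,(400,int(a.shape[0]*400/a.shape[1])),interpolation=cv2.INTER_CUBIC)[:355]
cv2.imwrite("pics/crop1.png",cv2.convertScaleAbs(np.hstack([f(t),f(s)]),alpha=1.3))
```

```text
(no output)
```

View pics/crop1.png

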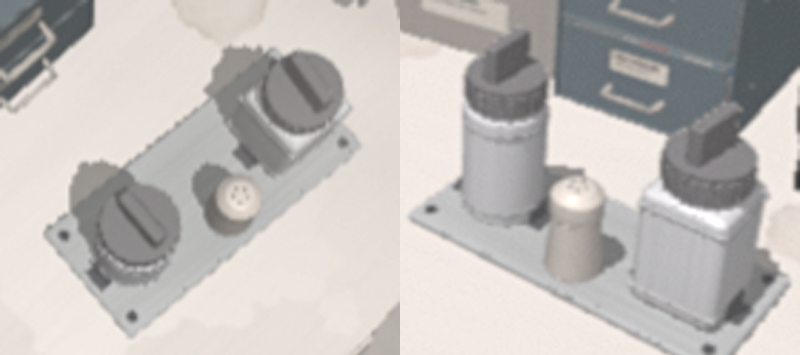

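The crop confirms the choice: square shoulders under the far-right cap (top view about 396,142), and a round body under the other. Next I cast rays from marked pixels for a rough position and bar direction.

```bash
cat > h.py <<'E'
from bench import r
import cv2,numpy as np
from scipy.spatial.transform import Rotation as Ro
def ray(p,uv,z):
    f=200/np.tan(np.radians(p["vertical_fov"])/2);R=np.array(p["R"]);t=np.array(p["t"])
    d=R.T@np.array([(uv[0]-p["cx"])/f,(uv[1]-p["cy"])/f,1]);c=-R.T@t
    return c+d*(z-c[2])/d[2]
def proj(p,X):
    f=200/np.tan(np.radians(p["vertical_fov"])/2);c=np.array(p["R"])@X+p["t"]
    return c[:2]/c[2]*f+[p["cx"],p["cy"]]
E
python3 - <<'E'
from h import *
p=r.camera_params("top")
g=lambda u,v:(290+u/2.857,110+v/2.857)
for n,uv,z in[("capS",(304,91),.13),("capR",(138,222),.13),("salt",(238,200),.08),("bar a",(287,57),.159),("bar b",(328,104),.159),("sa",(48,233),.008),("sb",(132,335),.008),("sc",(358,145),.008)]:
    print(n,np.round(ray(p,g(*uv),z),3))
s=r.sense();print(Ro.from_rotvec(s["tool_rot"]).as_matrix().round(3))
w=r.camera_params("wrist");M=Ro.from_rotvec(s["tool_rot"]).as_matrix();c=-np.array(w["R"]).T@w["t"]
print("cam in tool",M.T@(c-s["ee_pos"]),(np.array(w["R"])@M).round(3),w["vertical_fov"],w["cx"],w["cy"])
E
```

```text
capS [0.575 0.07  0.13 ]
capR [0.469 0.2   0.13 ]
salt [0.498 0.116 0.08 ]
bar a [0.592 0.088 0.159]
bar b [0.555 0.058 0.159]
sa [0.483 0.271 0.008]
sb [0.395 0.198 0.008]
sc [ 0.565 -0.003  0.008]
[[-0.967  0.254 -0.   ]
 [ 0.254  0.967 -0.001]
 [ 0.    -0.001 -1.   ]]
cam in tool [ 0.0751068  -0.00150977  0.0299604 ] [[ 0.     1.     0.   ]
 [-0.956  0.    -0.292]
 [-0.292 -0.     0.956]] 71.12991385481048 316.4037491975966 194.88119515173796
```

>>> move_arm --steps '[{"claw": 1,"x": 0,"y": 0,"z": 0,"roll": -0.07},{"claw": 1,"x": 0,"y": 0,"z": 0,"roll": -0.07},{"claw": 1,"x": 0,"y": 0,"z": 0,"roll": -0.07},{"claw": 1,"x": 0,"y": 0,"z": 0,"roll": -0.07},{"claw": 1,"x": 0,"y": 0,"z": 0,"roll": -0.07}]'

```text
time: 0.6
ee_pos: [0.1397, 0.532, 0.4043]
tool_rot: [0.75, -3.05, 0.001]
wrist_force: [-0.3, 0.4, -0.2]
finger_gap: 0.0856
finger_force: 0.0
```

```bash
cat >> h.py <<'E'
def to(target,psi=None):
    "number units along tool axes to bring TCP to target; roll number to bring tool-x yaw to psi (deg)"
    s=r.sense();M=Ro.from_rotvec(s["tool_rot"]).as_matrix()
    yaw=np.degrees(np.arctan2(M[1,0],M[0,0]))
    print("t",round(float(s["time"]),2),"pos",np.round(s["ee_pos"],4),"yaw",round(yaw,2),"tilt",np.round(M[:2,2],4),"j",np.round(s["joint_pos"],2),"gap",round(float(s["finger_gap"]),4),"F",np.round(s["wrist_force"],1),"T",np.round(s["torque"],2),"ff",round(float(s["finger_force"]),1))
    if target is not None: print("units xyz",np.round(M.T@(np.array(target)-s["ee_pos"])/.5,4))
    if psi is not None: print("roll",round((-(psi-yaw)+180)%360-180,2),"deg =",round(((-(psi-yaw)+180)%360-180)/120,4))
E
python3 - <<'E'
from h import *
to((.55,.05,.42),219)
p=r.camera_params("top")
for uv in[(360,105),(385,75),(300,70)]:
    for z in(.02,.1,.2,.3):print(uv,np.round(ray(p,uv,z),3))
print(ray(p,(275,157),.15),ray(p,(322,100),.15))
E
```

```text
t 0.6 pos [0.1397 0.532  0.4043] yaw -152.37 tilt [-0.0002 -0.0008] j [ 1.31  0.09  0.18  1.66 -0.    0.83] gap 0.0856 F [-0.3  0.4 -0.2] T [-0.01 -0.01  0.04] ff 0.0
units xyz [-0.28   -1.2346 -0.0309]
roll -11.37 deg = -0.0947
(360, 105) [0.707 0.137 0.02 ]
(360, 105) [0.673 0.147 0.1  ]
(360, 105) [0.63  0.158 0.2  ]
(360, 105) [0.588 0.17  0.3  ]
(385, 75) [0.791 0.071 0.02 ]
(385, 75) [0.749 0.086 0.1  ]
(385, 75) [0.698 0.105 0.2  ]
(385, 75) [0.646 0.123 0.3  ]
(300, 70) [0.801 0.292 0.02 ]
(300, 70) [0.759 0.288 0.1  ]
(300, 70) [0.706 0.283 0.2  ]
(300, 70) [0.654 0.279 0.3  ]
[0.53129757 0.33633958 0.15      ] [0.66223093 0.23629328 0.15      ]
```

>>> move_arm --steps '[{"claw": 1,"x": -0.018,"y": -0.08,"z": -0.006,"roll": 0},{"claw": 1,"x": -0.018,"y": -0.08,"z": -0.006,"roll": 0},{"claw": 1,"x": -0.018,"y": -0.08,"z": -0.006,"roll": 0},{"claw": 1,"x": -0.018,"y": -0.08,"z": -0.006,"roll": 0},{"claw": 1,"x": -0.018,"y": -0.08,"z": -0.006,"roll": 0}]'

```text
time: 1.1
ee_pos: [0.272, 0.3735, 0.4195]
tool_rot: [0.742, -3.053, 0.0]
wrist_force: [0.2, 1.2, 0.4]
finger_gap: 0.0853
finger_force: 0.0
```

>>> move_arm --steps '[{"claw": 1,"x": -0.018,"y": -0.08,"z": 0,"roll": 0},{"claw": 1,"x": -0.018,"y": -0.08,"z": 0,"roll": 0},{"claw": 1,"x": -0.018,"y": -0.08,"z": 0,"roll": 0},{"claw": 1,"x": -0.018,"y": -0.08,"z": 0,"roll": 0},{"claw": 1,"x": -0.018,"y": -0.08,"z": 0,"roll": 0}]'

```text
time: 1.6
ee_pos: [0.4038, 0.2162, 0.4195]
tool_rot: [0.741, -3.053, 0.0]
wrist_force: [-0.0, 0.9, 0.8]
finger_gap: 0.0852
finger_force: 0.0
```

>>> move_arm --steps '[{"claw": 1,"x": -0.018,"y": -0.08,"z": 0,"roll": 0},{"claw": 1,"x": -0.018,"y": -0.08,"z": 0,"roll": 0},{"claw": 1,"x": -0.018,"y": -0.08,"z": 0,"roll": 0},{"claw": 1,"x": 0,"y": 0,"z": 0,"roll": -0.05},{"claw": 1,"x": 0,"y": 0,"z": 0,"roll": -0.045}]'

```text
time: 2.1
ee_pos: [0.4828, 0.1222, 0.419]
tool_rot: [1.042, -2.962, -0.0]
wrist_force: [-0.4, 0.1, 0.2]
finger_gap: 0.0854
finger_force: 0.0
```

Run:
```python
from h import *
to((.575,.07,.42),219)
p=r.camera_params("wrist");cv2.imwrite("pics/w1.png",r.snapshot("wrist"))
import pickle;pickle.dump(p,open("w1.pkl","wb"))
```

```text
t 2.1 pos [0.4828 0.1222 0.419 ] yaw -141.23 tilt [-0.0014 -0.0003] j [ 0.25 -0.03  0.08  1.69  0.   -0.43] gap 0.0854 F [-0.4  0.1  0.2] T [0.   0.02 0.03] ff 0.0
units xyz [-0.0783 -0.1969 -0.0023]
roll -0.23 deg = -0.0019
```

View pics/w1.png

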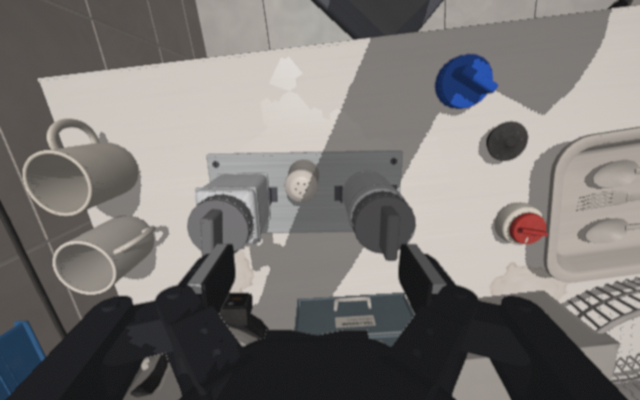

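The wrist view shows the square canister's cap at (215,225) with its bar nearly vertical, the round one's at (382,222), the salt shaker at (302,185) and the blue cap at (467,82). I move above the square one.

>>> move_arm --steps '[{"claw": 1,"x": -0.026,"y": -0.066,"z": 0,"roll": 0},{"claw": 1,"x": -0.026,"y": -0.066,"z": 0,"roll": 0},{"claw": 1,"x": -0.026,"y": -0.065,"z": 0,"roll": 0},{"claw": 1,"x": 0,"y": 0,"z": 0,"roll": 0},{"claw": 1,"x": 0,"y": 0,"z": 0,"roll": 0}]'

```text
time: 2.65
ee_pos: [0.5744, 0.0708, 0.4188]
tool_rot: [1.037, -2.964, -0.001]
wrist_force: [0.7, -0.5, -0.4]
finger_gap: 0.0854
finger_force: 0.0
```

Run:
```python
from h import *
to((.575,.07,.42),219)
p=r.camera_params("wrist");im=r.snapshot("wrist");cv2.imwrite("pics/w2f.png",im)
import pickle;pickle.dump(p,open("w2.pkl","wb"))
u,v=proj(p,np.array([.575,.07,.14])).astype(int);print(u,v)
c=im[max(0,v-90):v+90,u-120:u+120];print(max(0,v-90),u-120)
cv2.imwrite("pics/w2.png",cv2.convertScaleAbs(cv2.resize(c,None,fx=3.3,fy=3.3,interpolation=cv2.INTER_CUBIC),alpha=1.5))
```

```text
t 2.65 pos [0.5744 0.0708 0.4188] yaw -141.43 tilt [-0.0019 -0.0001] j [ 0.12  0.16  0.29  1.7   0.   -0.55] gap 0.0854 F [ 0.7 -0.5 -0.4] T [-0.    0.   -0.02] ff 0.0
units xyz [ 0.0001 -0.002  -0.0025]
roll -0.43 deg = -0.0036
315 195
105 195
```

View pics/w2.png

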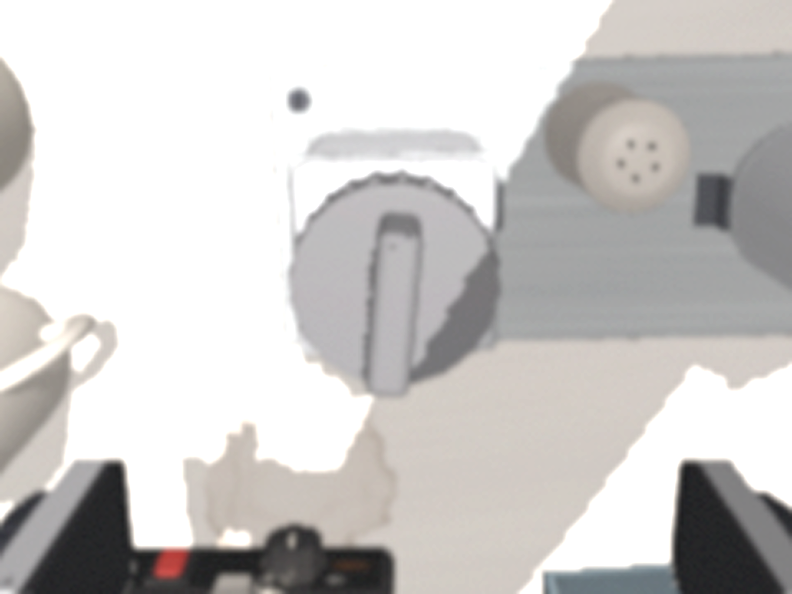

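The crop shows the cap disc centred near (395,275). The bar's top face corners are at about (381,235), (420,237), (407,395) and (369,392). The canister's edges are nearly parallel to the image, and the urn base is at the bottom, clear of the fingers. I'll refine this with a contour and rays.

Run:
```python
from h import *
import pickle
p=pickle.load(open("w2.pkl","rb"));g=lambda q:(q[0]/3.3+195-.35,q[1]/3.3+105-.35)
q=[ray(p,g(c),.159) for c in[(381,235),(420,237),(407,395),(369,392)]]
a=(q[0]+q[1])/2;b=(q[2]+q[3])/2;d=b-a
print("bar centre",np.mean(q,0).round(4),"len",np.linalg.norm(d),"thick",np.linalg.norm(q[0]-q[1]),"yaw",np.degrees(np.arctan2(d[1],d[0])))
l=[ray(p,g(c),.130) for c in[(292,285),(499,285)]];print("disc mid",np.mean(l,0).round(4),np.linalg.norm(l[0]-l[1]))
for s,z in[([(575,61),(790,53)],.008),([(500,338),(790,334)],.008),([(293,175),(297,330)],.1)]:
    e=[ray(p,g(c),z) for c in s];d=e[1]-e[0];print("edge yaw",np.degrees(np.arctan2(d[1],d[0])))
# round cap roof circle via saturation/grey mask contour
im=cv2.imread("pics/w2f.png");
```

```text
bar centre [0.5749 0.0684 0.159 ] len 0.04349633958256497 thick 0.009965376031020448 yaw 34.13055817231052
disc mid [0.5745 0.0684 0.13  ] 0.06043603081867303
edge yaw 130.65155478835737
edge yaw 129.40781214279647
edge yaw 38.09387063610002
```

>>> move_arm --steps '[{"claw": 1,"x": 0.0024,"y": -0.0043,"z": 0,"roll": 0.0375},{"claw": 1,"x": 0,"y": 0,"z": 0.05,"roll": 0},{"claw": 1,"x": 0,"y": 0,"z": 0.06,"roll": 0},{"claw": 1,"x": 0,"y": 0,"z": 0.05,"roll": 0},{"claw": 1,"x": 0,"y": 0,"z": 0.03,"roll": 0}]'

```text
time: 3.2
ee_pos: [0.5733, 0.0692, 0.3232]
tool_rot: [0.924, -3.001, -0.001]
wrist_force: [-0.4, 0.3, -0.4]
finger_gap: 0.0853
finger_force: 0.0
```

Run:
```python
from h import *
to((.5748,.0684,.309),214)
p=r.camera_params("wrist");im=r.snapshot("wrist")
cv2.imwrite("pics/w3.png",cv2.convertScaleAbs(im,alpha=1.4))
print(proj(p,np.array([.5748,.0684,.159])))
```

```text
t 3.2 pos [0.5733 0.0692 0.3232] yaw -145.78 tilt [-0.0014 -0.0001] j [ 0.12  0.14  0.07  1.51  0.   -0.48] gap 0.0853 F [-0.4  0.3 -0.4] T [0.03 0.02 0.01] ff 0.0
units xyz [-0.0016 -0.0031  0.0285]
roll 0.22 deg = 0.0018
[314.25275631 258.71937471]
```

View pics/w3.png

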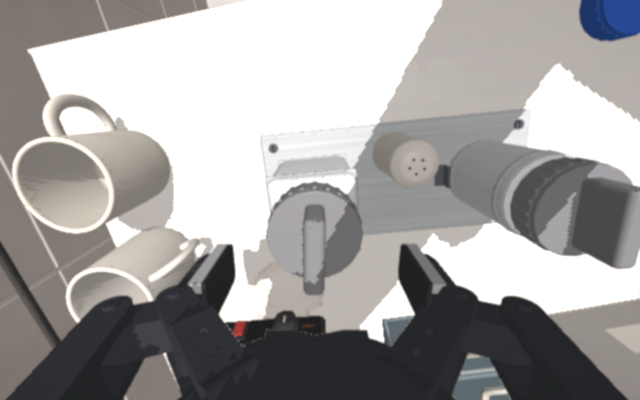

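The bar is centred at (314,255), upright in the image, midway between the fingers (tips at 232 and 400) and on the predicted pixel. I descend the last bit and close.

>>> move_arm --steps '[{"claw": 1,"x": -0.0016,"y": -0.003,"z": 0.015,"roll": 0.002},{"claw": 1,"x": 0,"y": 0,"z": 0.013,"roll": 0},{"claw": 1,"x": 0,"y": 0,"z": 0,"roll": 0},{"claw": -1,"x": 0,"y": 0,"z": 0,"roll": 0},{"claw": -1,"x": 0,"y": 0,"z": 0,"roll": 0}]'

```text
time: 3.75
ee_pos: [0.5761, 0.0677, 0.3114]
tool_rot: [-0.917, 3.004, -0.0]
wrist_force: [1.0, -0.6, 0.7]
finger_gap: 0.0587
finger_force: 0.0
```

>>> move_arm --steps '[{"claw": -1,"x": 0,"y": 0,"z": 0,"roll": 0},{"claw": -1,"x": 0,"y": 0,"z": 0,"roll": 0},{"claw": -1,"x": 0,"y": 0,"z": 0,"roll": 0},{"claw": -1,"x": 0,"y": 0,"z": 0,"roll": 0},{"claw": -1,"x": 0,"y": 0,"z": 0,"roll": 0}]'

```text
time: 4.25
ee_pos: [0.576, 0.0677, 0.311]
tool_rot: [-0.917, 3.004, -0.0]
wrist_force: [-0.5, 0.4, 2.4]
finger_gap: 0.0108
finger_force: 59.4
```

Run:
```python
from h import *
to((.5748,.0684,.309),214)
```

```text
t 4.25 pos [0.576  0.0677 0.311 ] yaw -146.05 tilt [0.0005 0.    ] j [ 0.12  0.14  0.06  1.48 -0.   -0.48] gap 0.0108 F [-0.5  0.4  2.4] T [-0.07  0.05 -0.02] ff 59.4
units xyz [0.0013 0.0025 0.004 ]
roll -0.05 deg = -0.0005
```

The grip is on the bar (gap 11 mm, 59 N). I try one way first, roll + (clockwise from above).

>>> move_arm --steps '[{"claw": -1,"x": 0,"y": 0,"z": 0,"roll": 0.02},{"claw": -1,"x": 0,"y": 0,"z": 0,"roll": 0.02},{"claw": -1,"x": 0,"y": 0,"z": 0,"roll": 0.02},{"claw": -1,"x": 0,"y": 0,"z": 0,"roll": 0.02},{"claw": -1,"x": 0,"y": 0,"z": 0,"roll": 0}]'

```text
time: 4.75
ee_pos: [0.576, 0.0678, 0.3109]
tool_rot: [-0.662, 3.071, 0.0]
wrist_force: [-0.5, 0.5, 3.5]
finger_gap: 0.0106
finger_force: 59.4
```

Run:
```python
from h import *
to(None,214)
```

```text
t 4.75 pos [0.576  0.0678 0.3109] yaw -155.68 tilt [0.0005 0.0003] j [ 0.12  0.14  0.06  1.48  0.   -0.31] gap 0.0106 F [-0.5  0.5  3.5] T [ 0.16 -0.04 -0.02] ff 59.4
roll -9.68 deg = -0.0807
```

>>> move_arm --steps '[{"claw": -1,"x": 0,"y": 0,"z": 0,"roll": 0.015},{"claw": -1,"x": 0,"y": 0,"z": 0,"roll": 0.015},{"claw": -1,"x": 0,"y": 0,"z": 0,"roll": 0.015},{"claw": -1,"x": 0,"y": 0,"z": 0,"roll": 0},{"claw": -1,"x": 0,"y": 0,"z": 0,"roll": 0}]'

```text
time: 5.25
ee_pos: [0.5758, 0.0682, 0.311]
tool_rot: [-0.521, 3.098, 0.002]
wrist_force: [-1.1, 5.5, 6.3]
finger_gap: 0.0108
finger_force: 61.3
```

Run:
```python
from h import *
to(None,214)
```

```text
t 5.25 pos [0.5758 0.0682 0.311 ] yaw -160.89 tilt [0.     0.0013] j [ 0.12  0.14  0.06  1.48  0.   -0.22] gap 0.0108 F [-1.1  5.5  6.3] T [1.23 0.54 0.79] ff 61.3
roll -14.89 deg = -0.1241
```

At about -20° from the canister's x it stops (moment 0.8 N m about z rising from nothing), so this is the wrong way. I go the other way.

>>> move_arm --steps '[{"claw": -1,"x": 0,"y": 0,"z": 0,"roll": -0.033},{"claw": -1,"x": 0,"y": 0,"z": 0,"roll": -0.033},{"claw": -1,"x": 0,"y": 0,"z": 0,"roll": -0.033},{"claw": -1,"x": 0,"y": 0,"z": 0,"roll": -0.033},{"claw": -1,"x": 0,"y": 0,"z": 0,"roll": -0.033}]'

```text
time: 5.75
ee_pos: [0.5762, 0.0676, 0.311]
tool_rot: [-1.047, 2.961, -0.001]
wrist_force: [0.2, 2.1, 4.6]
finger_gap: 0.011
finger_force: 59.5
```

>>> move_arm --steps '[{"claw": -1,"x": 0,"y": 0,"z": 0,"roll": -0.033},{"claw": -1,"x": 0,"y": 0,"z": 0,"roll": -0.033},{"claw": -1,"x": 0,"y": 0,"z": 0,"roll": -0.033},{"claw": -1,"x": 0,"y": 0,"z": 0,"roll": -0.033},{"claw": -1,"x": 0,"y": 0,"z": 0,"roll": 0}]'

```text
time: 6.25
ee_pos: [0.5761, 0.0675, 0.311]
tool_rot: [-1.443, 2.79, -0.002]
wrist_force: [0.3, -0.1, 5.0]
finger_gap: 0.0109
finger_force: 59.6
```

Run:
```python
from h import *
to(None,259)
```

```text
t 6.25 pos [0.5761 0.0675 0.311 ] yaw -125.32 tilt [ 0.0009 -0.0006] j [ 0.12  0.14  0.06  1.48 -0.   -0.84] gap 0.0109 F [ 0.3 -0.1  5. ] T [-0.1  -0.08  0.06] ff 59.6
roll -24.32 deg = -0.2026
```

>>> move_arm --steps '[{"claw": -1,"x": 0,"y": 0,"z": 0,"roll": -0.04},{"claw": -1,"x": 0,"y": 0,"z": 0,"roll": -0.04},{"claw": -1,"x": 0,"y": 0,"z": 0,"roll": -0.04},{"claw": -1,"x": 0,"y": 0,"z": 0,"roll": -0.04},{"claw": -1,"x": 0,"y": 0,"z": 0,"roll": -0.04}]'

```text
time: 6.75
ee_pos: [0.5761, 0.0675, 0.311]
tool_rot: [-1.991, 2.43, -0.001]
wrist_force: [0.1, -1.1, 4.5]
finger_gap: 0.0107
finger_force: 59.6
```

Run:
```python
from h import *
to(None,259)
im=r.snapshot("wrist")
cv2.imwrite("pics/w4.png",cv2.convertScaleAbs(im,alpha=1.4))
to(None,259)
```

```text
t 6.75 pos [0.5761 0.0675 0.311 ] yaw -101.32 tilt [ 0.0008 -0.0005] j [ 0.12  0.14  0.06  1.48 -0.   -1.26] gap 0.0107 F [ 0.1 -1.1  4.5] T [-0.01 -0.11 -0.02] ff 59.6
roll -0.32 deg = -0.0027
t 6.8 pos [0.5761 0.0675 0.311 ] yaw -101.04 tilt [ 0.0008 -0.0005] j [ 0.12  0.14  0.06  1.48 -0.   -1.26] gap 0.011 F [-0.5 -0.3  4.7] T [-0.06 -0.03  0.05] ff 59.7
roll -0.04 deg = -0.0003
```

View pics/w4.png

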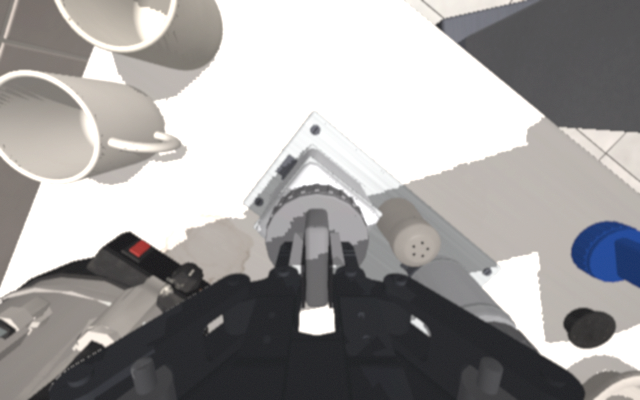

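The bar is still between the pads (316,255), and the canister sits about 40° turned relative to it. The moment is zero, so the cap is in the free zone. I lift slowly.

>>> move_arm --steps '[{"claw": -1,"x": 0,"y": 0,"z": -0.006,"roll": 0},{"claw": -1,"x": 0,"y": 0,"z": -0.008,"roll": 0},{"claw": -1,"x": 0,"y": 0,"z": -0.01,"roll": 0},{"claw": -1,"x": 0,"y": 0,"z": -0.01,"roll": 0},{"claw": -1,"x": 0,"y": 0,"z": 0,"roll": 0}]'

```text
time: 7.3
ee_pos: [0.5761, 0.0677, 0.3286]
tool_rot: [-1.988, 2.431, -0.001]
wrist_force: [0.3, -0.1, -0.9]
finger_gap: 0.0108
finger_force: 59.1
```

Run:
```python
from h import *
to((.5761,.0675,.391),259)
```

```text
t 7.3 pos [0.5761 0.0677 0.3286] yaw -101.45 tilt [0.0011 0.0001] j [ 0.12  0.14  0.09  1.52 -0.   -1.25] gap 0.0108 F [ 0.3 -0.1 -0.9] T [ 0.03 -0.01 -0.02] ff 59.1
units xyz [ 0.0004 -0.0002 -0.1247]
roll -0.45 deg = -0.0037
```

The cap lifts with only its own weight on the wrist (-0.9 N). I go on up.

>>> move_arm --steps '[{"claw": -1,"x": 0,"y": 0,"z": -0.02,"roll": 0},{"claw": -1,"x": 0,"y": 0,"z": -0.025,"roll": 0},{"claw": -1,"x": 0,"y": 0,"z": -0.03,"roll": 0},{"claw": -1,"x": 0,"y": 0,"z": -0.03,"roll": 0},{"claw": -1,"x": 0,"y": 0,"z": -0.02,"roll": 0}]'

```text
time: 7.8
ee_pos: [0.576, 0.0677, 0.3923]
tool_rot: [-1.988, 2.43, -0.002]
wrist_force: [-0.1, -0.6, -0.3]
finger_gap: 0.0106
finger_force: 59.0
```

>>> move_arm --steps '[{"claw": -1,"x": 0,"y": 0,"z": 0,"roll": 0},{"claw": -1,"x": 0,"y": 0,"z": 0,"roll": 0},{"claw": -1,"x": 0,"y": 0,"z": 0,"roll": 0},{"claw": -1,"x": 0,"y": 0,"z": 0,"roll": 0},{"claw": -1,"x": 0,"y": 0,"z": 0,"roll": 0}]'

```text
time: 8.3
ee_pos: [0.5759, 0.0677, 0.3897]
tool_rot: [1.989, -2.431, -0.001]
wrist_force: [-0.5, -0.4, -0.4]
finger_gap: 0.011
finger_force: 59.0
```

Run:
```python
from h import *
to((.5761,.0675,.391),259)
t=r.snapshot("top")[60:260,230:470];s=r.snapshot("side")[90:330,270:510]
f=lambda a:cv2.resize(a,(400,int(a.shape[0]*400/a.shape[1])),interpolation=cv2.INTER_CUBIC)[:333]
cv2.imwrite("pics/end.png",cv2.convertScaleAbs(np.hstack([f(t),f(s)]),alpha=1.3))
```

```text
t 8.3 pos [0.5759 0.0677 0.3897] yaw -101.41 tilt [-0.0008 -0.0001] j [ 0.12  0.16  0.22  1.64 -0.   -1.25] gap 0.011 F [-0.5 -0.4 -0.4] T [-0.06  0.04  0.06] ff 59.0
units xyz [ 0.0004 -0.0004 -0.0027]
roll -0.41 deg = -0.0034
```

View pics/end.png

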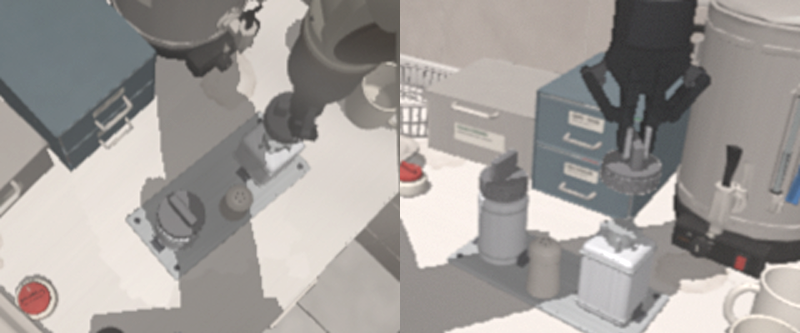

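The end view shows the grey cap held level at (632,170), above the square canister with its bare neck at (615,237). The round canister is still capped and the salt shaker is standing. I hand it in.

```bash
python3 -c "
from bench import r
print(r.finish_job())"
```

```text
the job is handed in; nothing more can be done
None
```

The square canister's cap is off: clockwise stopped short, so I turned it anticlockwise (seen from above) until it came free, lifted it straight up, and handed in with it gripped, still and level about 8 cm above its canister; the round canister stayed closed.

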